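Inspect the relay cards and pack them for shipping

ROBOT

A 7-joint arm with a two-finger parallel gripper is mounted at the origin on the work surface. World frame = base frame: x ahead of the robot, y to its left, z up, the work surface at z = 0. Lengths are in m, angles in rad, forces in N, time in s.
With the tool pointing down it reaches from about 0.425 to 1.025 m from the base axis. Payload 9.4 kg.
Tool frame: the origin (TCP) lies midway between the tips of the shut fingers; the grasp point (between the pads) lies 19 mm behind it (bot.hold_point_z is the distance from the TCP to the grasp point, in m); z points along the fingers, y is the line along which they close (so a half turn about z gives the same grasp; the last joint's range is limited). The gripper opens to 85 mm and grips with 20 to 120 N. Pads are 22 mm wide; open, the fingers measure 114 mm over their backs; the gripper's body (76 mm by 85 mm) begins 54 mm behind the grasp point. The pads swing forward as they close: fully open they stand 13 mm farther back than shut.
Start: joints at [-1.274, 0.599, -0.003, 1.599, 0.002, 0.943, -0.08], TCP at [0.265, 0.675, 0.231] pointing down, gripper open.
Joint ranges: [-2.57, 2.57], [-0.35, 1.97], [-1.29, 1.29], [0.11, 2.56], [-1.05, 4.19], [0.11, 1.86], [-2.63, 2.63]. Speed limits (rad/s): [2.22, 2.22, 3.01, 3.01, 3.14, 3.14, 3.14].

INTERFACE

Orientations are given as [roll, pitch, yaw] about the fixed x, y, z axes, in that order (R = Rz(yaw) Ry(pitch) Rx(roll)).
In Python, from workcell import bot gives the robot as it stands.
- The arm moves only by the tool apply_moves, never from a script. Its argument "motion" is one flat list of numbers, 7 for each row, row after row: the shift along the world's x, y, z in mm, then the turn, a rotation vector about the world's x, y, z in rad, then the finger opening in mm, from 0 to 85.4. A call has 1 to 10 rows; each row is the pose to reach, as a shift and turn from the pose commanded when the call began; what a row does not reach only later rows make up. A row lasts 1/10 s, in which the tool goes at most 50 mm and 8.59 degrees, less where a joint would pass 70% of its speed; a pose out of reach is approached as far as the arm can. A call with a gripper value outside its range is refused whole. The fingers move at their own pace and stop on an object; the grip force is fixed at half the most. Time passes only in rows, so rows that repeat a pose let the fingers close. It gives the time, the measured TCP pose, the force, the opening and the grip force at its end, in the units of the state.
- bot.get_state(): the state, without advancing time (a new reading comes with each control period).
- bot.read_camera(name): name is "scene" or "top"; returns a dict with "img" (400x640x3 uint8, red, green, blue), "depth" (400x640 float32, m along the optical axis (not along the pixel's ray), 0 where there is no reading), "camera_matrix" (3x3 intrinsics, pixels), "cam_to_world" (4x4, takes a point from camera to world coordinates). Camera axes: x right, y down, z forward; pixel columns grow to the right and rows downward; lengths in m; the calibration is good to about 2 mm. A picture is of the moment at which its call begins.
- bot.hand_in(): hands the job in; it is judged then, once.
The state is a dict: "t": time; "q": joint angles; "joint_vel": joint speeds; "tau": joint torques, N m; "ee_pos": TCP position; "ee_rot": TCP orientation; "wrist_force": force on the tool from outside, world axes, zero at the start; "torque": the same for the moment, N m; "opening": opening from 0.0 (shut) to 1.0 (fully open); "grasp_force": force on a finger pad.
Only numpy, scipy, OpenCV 4.12 (cv2) and the standard library are available. Lean on these libraries where they do the work, as an engineer would, in place of code of your own. Each camera call takes 0.05 s, during which the arm holds its last target. There are 200 camera calls.

TASK

Set every relay card on the inspection station of its own colour, flat and centred between the stops, then press the yellow pedal down to its stop and hold it there for half a second to take the inspection picture. After that, pack all the inspected cards flat, side by side, in the open cardboard carton together with the pot of screws, and leave the pendant, the small box and the timber where they are.

Things in the scene. Friction and masses are not known exactly. Their poses are not given: they have to be found in the camera images.
- card_blue: loose relay card with a blue component: flat black carrier 66 x 40 x 10 mm (x, y, z), in the middle of its top a block of that colour 18 mm along x, 22 mm along y, 24 mm high (top of the card 34 mm up), meant to be gripped across its 18 mm. Origin: centre of the underside; x along the carrier's length, z up. About 100 g. May be absent (None).
- station_blue_pad (a point): centre of the blue station's pad top (16 mm above the table), where the blue card's underside rests; x along the card's length, z up. The blue pad, 66 x 40 mm, lies flush on a grey plate 106 x 80 mm between four dark steel stops (8 mm thick, 8 mm high), one at each end and side, each 8 mm clear of a centred card.
- card_orange: loose relay card with an orange component: flat black carrier 58 x 40 x 10 mm (x, y, z), in the middle of its top a block of that colour 18 mm along x, 22 mm along y, 24 mm high (top of the card 34 mm up), meant to be gripped across its 18 mm. Origin: centre of the underside; x along the carrier's length, z up. About 100 g. May be absent (None).
- station_orange_pad (a point): centre of the orange station's pad top (16 mm above the table), where the orange card's underside rests; x along the card's length, z up. The orange pad, 58 x 40 mm, lies flush on a grey plate 98 x 80 mm between four dark steel stops (8 mm thick, 8 mm high), one at each end and side, each 8 mm clear of a centred card.
- card_green: loose relay card with a green component: flat black carrier 50 x 40 x 10 mm (x, y, z), in the middle of its top a block of that colour 18 mm along x, 22 mm along y, 24 mm high (top of the card 34 mm up), meant to be gripped across its 18 mm. Origin: centre of the underside; x along the carrier's length, z up. About 100 g. May be absent (None).
- station_green_pad (a point): centre of the green station's pad top (16 mm above the table), where the green card's underside rests; x along the card's length, z up. The green pad, 50 x 40 mm, lies flush on a grey plate 90 x 80 mm between four dark steel stops (8 mm thick, 8 mm high), one at each end and side, each 8 mm clear of a centred card.
- card_white: loose relay card with a white component: flat black carrier 42 x 40 x 10 mm (x, y, z), in the middle of its top a block of that colour 18 mm along x, 22 mm along y, 24 mm high (top of the card 34 mm up), meant to be gripped across its 18 mm. Origin: centre of the underside; x along the carrier's length, z up. About 100 g. May be absent (None).
- station_white_pad (a point): centre of the white station's pad top (16 mm above the table), where the white card's underside rests; x along the card's length, z up. The white pad, 42 x 40 mm, lies flush on a grey plate 82 x 80 mm between four dark steel stops (8 mm thick, 8 mm high), one at each end and side, each 8 mm clear of a centred card.
- pot: closed red metal pot of screws: plain cylinder 36 mm across, 30 mm high, about 80 g, loose. Origin: centre of its underside as it stands at the start.
- pot_center (a point): centre of the screw pot (15 mm from either flat face)
- stage: fixed aluminium inspection stage, 128 x 346 x 12 mm (x, y, z), carrying the four stations side by side along y, 84 mm apart, in varying order. Origin: centre of the underside.
- carton: fixed open cardboard shipping carton, outside 200 x 104 x 44 mm (x, y, z), walls and floor 4 mm, so 192 x 96 mm and 40 mm deep inside: just room for four cards, two by two and lengthwise along its x, and the pot in the strip left at one end. Origin: centre of the underside.
- carton_in (a point): centre of the carton's inner floor (4 mm above the table), x along the carton's long side
- pedal (a joint): hinge of the yellow spring pedal, rad: 0 released (up), 0.2 pressed down to its stop; the spring brings it back. About 3 N at the pad to start it, 8 N at the stop.
- pedal_pad (a point): point to press, on top of the yellow pedal plate (110 x 72 x 6 mm, black ribs) 88 mm from its hinge and 20 mm from its free end, near the robot. It moves with the plate: about 54 mm above the table when released, 17 mm lower at the stop. The hinge runs along y, 32 mm above the table, at the far (+x) end of the switch; released, the plate rises at 0.22 rad towards its free end.
- pedal_base: fixed grey base of the pedal switch, 135 x 90 x 10 mm with a hinge block 35 mm high at its far (+x) end. Origin: centre of the underside.
- pendant: bystander: black teach pendant lying flat, 110 x 220 x 35 mm. Origin: centre of the underside.
- parts_box: bystander: small closed cardboard box 85 x 100 x 45 mm. Origin: centre of the underside.
- timber: bystander: piece of squared timber 70 x 160 x 45 mm. Origin: centre of the underside.

How it is judged:
By the outcome, as a careful person would: the job done as asked, in the order asked, and still so for the second after the job is handed in, with the robot touching nothing.
Of card_blue, card_orange, card_green, card_white only 3 to 4 are there at a start; the rules pass over those that are not, and their reading is None.
At some moment in a run one of card_blue, card_orange, card_green, card_white, pot may be knocked a few centimetres aside while the robot is not near it.
Once in a run the grip may slacken for a moment while it holds something.
It also fails if it takes over 210 s, if anything falls off the work surface, if the arm or the gripper's body presses on something with over 40 N, if the wrist force passes 120 N, or if a joint passes its speed limit or range.

## Working session

There is one attempt and no reset: what is moved stays moved. The work goes in short steps, Python scripts to look and compute and a tool call to move; the robot and the scene stay as the last step left them, time stands still between calls to the robot, and variables do not carry over. Pictures are saved under pics/ and viewed, at most 14 in all, crops included, and the job is handed in when it is done.

Besides the shell and the picture viewer there is one more tool, called as a command line: name --argument value ..., lists and objects as JSON in quotes. apply_moves: Moves the arm, as the interface text tells. Its arguments: {"type":"object","properties":{"motion":{"type":"array"}},"required":["motion"]}

```bash
mkdir -p pics; ls
python3 - <<'E'
from workcell import bot
import cv2,numpy as np
for n in("scene","top"):
    c=bot.read_camera(n);cv2.imwrite(f"pics/{n}0.png",c["img"][:,:,::-1]);np.savez(f"/tmp/{n}0.npz",**c)
    print(n,c["camera_matrix"].round(1).tolist(),c["cam_to_world"].round(3).tolist())
s=bot.get_state();print(s)
E
```

```text
pics
scene [[445.1, 0.0, 320.6], [0.0, 445.1, 194.6], [0.0, 0.0, 1.0]] [[0.427, 0.615, -0.663, 1.3], [0.904, -0.292, 0.312, -0.331], [-0.002, -0.733, -0.68, 0.76], [0.0, 0.0, 0.0, 1.0]]
top [[413.8, 0.0, 315.9], [0.0, 413.8, 198.4], [0.0, 0.0, 1.0]] [[0.002, -0.998, 0.056, 0.556], [-1.0, -0.001, 0.02, -0.01], [-0.019, -0.056, -0.998, 1.175], [0.0, 0.0, 0.0, 1.0]]
{'t': 0.1, 'q': array([-1.2737074 ,  0.60003173, -0.00251151,  1.60005153,  0.00180245,
        0.94293038, -0.07975231]), 'joint_vel': array([-2.56381611e-05, -1.97245624e-04, -1.42839486e-03, -2.30430033e-03,
       -2.43922102e-03, -1.64476332e-03, -9.19413332e-04]), 'tau': array([ 6.77442134e-03, -7.77992392e+01,  1.57075267e+00, -2.58627802e+01,
        1.27175482e-02,  5.49551012e-03,  1.35220773e-06]), 'ee_pos': array([0.26460495, 0.6745261 , 0.23051287]), 'ee_rot': array([-3.14018148e+00,  1.51922860e-04,  2.76788515e+00]), 'wrist_force': array([-0.24104909, -0.3281811 , -0.47618279]), 'torque': array([ 0.00220773,  0.02273494, -0.01475876]), 'grasp_force': 0.0, 'opening': 1.0025032449185198}
```

View pics/top0.png

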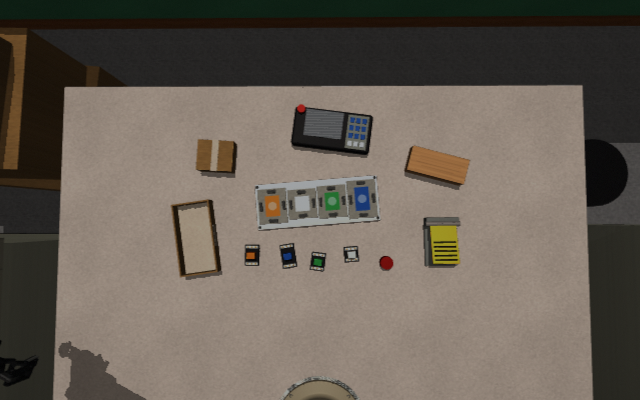

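View pics/scene0.png

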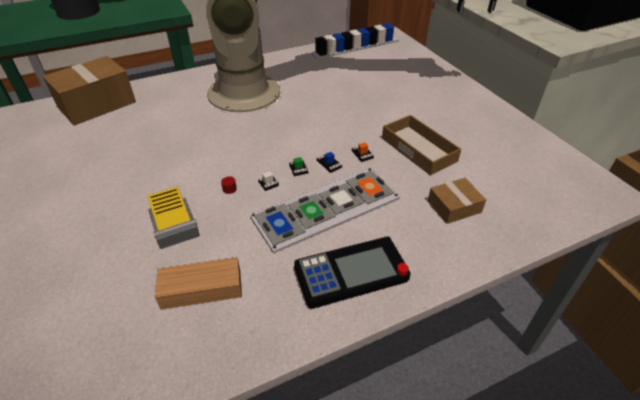

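The top view shows all four cards in a row at about row 255: orange col 252, blue 288, green 318, white 351. The pot is at (386,263), the stage at (317,203) with stations orange, white, green, blue from left to right, the carton at (197,238) and the pedal at (443,243).

```bash
cat > h.py <<'E'
import numpy as np, cv2
def ray(c,uv,z):
    K=c["camera_matrix"];T=c["cam_to_world"]
    uv=np.atleast_2d(uv).astype(float)
    d=np.c_[(uv-K[[0,1],2])/K[[0,1],[0,1]],np.ones(len(uv))]@T[:3,:3].T
    return T[:3,3]+d*((z-T[2,3])/d[:,2])[:,None]
def cloud(c):
    v,u=np.mgrid[:400,:640];K=c["camera_matrix"];T=c["cam_to_world"];D=c["depth"]
    P=np.dstack([(u-K[0,2])/K[0,0]*D,(v-K[1,2])/K[1,1]*D,D])
    return P@T[:3,:3].T+T[:3,3]
HUE={"orange":((5,150,120),(16,255,255)),"blue":((105,120,50),(125,255,255)),"green":((50,100,50),(80,255,255)),"red":((174,150,60),(180,255,255)),"yellow":((24,150,90),(34,255,255)),"white":((0,0,140),(180,50,255))}
def blobs(c,col,z,box,amin=8):
    """colour blobs, centroid cast on plane z, inside world box x0,x1,y0,y1"""
    hsv=cv2.cvtColor(c["img"],cv2.COLOR_RGB2HSV);m=cv2.inRange(hsv,*map(np.array,HUE[col]))
    if col=="red": m|=cv2.inRange(hsv,np.array((0,150,60)),np.array((4,255,255)))
    n,_,st,ce=cv2.connectedComponentsWithStats(m,connectivity=4);o=[]
    for i in range(1,n):
        p=ray(c,ce[i],z)[0]
        if st[i,4]>=amin and box[0]<p[0]<box[1] and box[2]<p[1]<box[3]: o.append((p[:2].round(4).tolist(),int(st[i,4]),ce[i].round(1).tolist()))
    return o
E
python3 - <<'E'
from h import *
C={n:dict(np.load(f"/tmp/{n}0.npz")) for n in("top","scene")}
for n,c in C.items():
    for col in("orange","blue","green","red","white","yellow"):
        print(n,col,blobs(c,col,.034 if col!='red' else .03,(.3,.9,-.5,.5)))
P=cloud(C["top"]);z=P[...,2]
m=((z>.005)&(z<.2)&(P[...,0]>.3)&(P[...,0]<.95)&(abs(P[...,1])<.55)).astype(np.uint8)
print("table z",np.median(z[230:280,240:400][z[230:280,240:400]<.004]))
for k in cv2.findContours(m,0,1)[0]:
    if cv2.contourArea(k)<40: continue
    r=cv2.minAreaRect(k);mm=np.zeros_like(m);cv2.drawContours(mm,[k],0,1,-1)
    zz=z[mm>0];b=ray(C["top"],cv2.boxPoints(r),float(np.median(zz)))
    e1=b[1]-b[0];e2=b[2]-b[1]
    print(np.round(r[0],1),"ctr",b.mean(0).round(4),"L",np.round([np.linalg.norm(e1),np.linalg.norm(e2)],3),"ang",np.round(np.arctan2(e1[1],e1[0]),3),np.round(np.arctan2(e2[1],e2[0]),3))
t=C["top"]["img"][225:285,230:410,::-1];t2=C["top"]["img"][165:235,240:400,::-1]
a=cv2.resize(t,(800,267),interpolation=2);b=cv2.resize(t2,(690,302),interpolation=2);b=cv2.copyMakeBorder(b,0,0,0,110,0)
cv2.imwrite("pics/crop0.png",cv2.vconcat([a,b]))
E
```

```text
top orange [([0.762, -0.2633], 8, [415.6, 147.4]), ([0.7491, -0.2705], 24, [418.3, 152.0]), ([0.7478, -0.2975], 24, [428.1, 152.5]), ([0.7251, -0.3088], 82, [432.3, 160.6]), ([0.7274, -0.3269], 10, [438.9, 159.8]), ([0.7286, -0.395], 12, [463.8, 159.3]), ([0.7219, -0.2744], 27, [419.8, 161.8]), ([0.7159, -0.372], 106, [455.4, 163.9]), ([0.7118, -0.2883], 30, [424.9, 165.4]), ([0.7108, -0.3022], 9, [430.0, 165.8]), ([0.6996, -0.332], 52, [440.9, 169.8]), ([0.692, -0.3657], 57, [453.3, 172.5]), ([0.701, -0.2638], 13, [416.1, 169.3]), ([0.6959, -0.2804], 8, [422.1, 171.1]), ([0.6907, -0.2948], 10, [427.4, 173.0]), ([0.6801, -0.343], 30, [445.0, 176.8]), ([0.6818, -0.3861], 9, [460.8, 176.2]), ([0.6691, -0.3812], 12, [459.1, 180.8]), ([0.5998, 0.134], 225, [272.0, 205.7]), ([0.4629, 0.1935], 42, [250.0, 255.5])]
top blue [([0.8409, -0.088], 17, [352.1, 119.4]), ([0.8389, -0.104], 18, [357.9, 120.1]), ([0.8366, -0.1222], 19, [364.4, 120.9]), ([0.8195, -0.0848], 17, [351.0, 127.0]), ([0.817, -0.102], 19, [357.2, 127.9]), ([0.8143, -0.119], 18, [363.3, 128.8]), ([0.7973, -0.0825], 19, [350.
[... 2057 characters left out ...]
3] ang -0.14 -1.708
[350.3 253.7] ctr [ 0.4672 -0.0833  0.0123] L [0.04  0.042] ang -1.468 -3.045
[251. 255.] ctr [0.4625 0.1946 0.0118] L [0.039 0.056] ang -1.568 -3.132
[287.  256.1] ctr [0.4598 0.0936 0.0112] L [0.042 0.068] ang -1.403 -2.97
[441. 241.] ctr [ 0.5046 -0.3274  0.0407] L [0.097 0.13 ] ang -1.569 3.124
[194.7 237.4] ctr [0.5115 0.3563 0.0062] L [0.123 0.209] ang -1.436 -2.991
[315.9 201.9] ctr [0.6118 0.0133 0.0151] L [0.349 0.13 ] ang -1.488 -3.066
[436.2 165.5] ctr [ 0.7102 -0.3162  0.0441] L [0.077 0.166] ang -0.259 -1.828
[215.3 155.9] ctr [0.7372 0.2907 0.0451] L [0.089 0.109] ang -0.046 -1.637
[331.3 129.5] ctr [ 0.8125 -0.0296  0.0352] L [0.119 0.219] ang -0.131 -1.713
```

View pics/crop0.png

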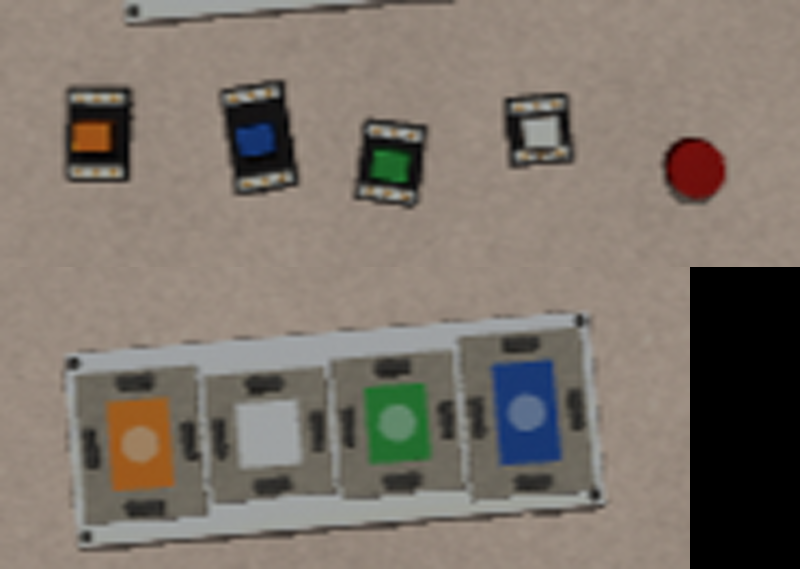

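Run:
```python
from h import *
C={n:dict(np.load(f"/tmp/{n}0.npz")) for n in("top","scene")}
B=(.5,.7,-.2,.2)
for n,c in C.items():
    for col in("orange","white","green","blue"): print(n,"pad",col,[b[:2] for b in blobs(c,col,.016,B,150) if b[1]<1000])
    P=cloud(c).reshape(-1,3)
    for lab,box,zr in(("carton",(.38,.64,.26,.47),(.036,.05)),("pot",(.42,.48,-.22,-.15),(.026,.034)),("blue",(.42,.5,.05,.13),(.028,.038)),("green",(.42,.5,-.03,.05),(.028,.038)),("white",(.42,.5,-.12,-.05),(.028,.038)),("orange",(.42,.5,.15,.23),(.028,.038))):
        q=P[(P[:,0]>box[0])&(P[:,0]<box[1])&(P[:,1]>box[2])&(P[:,1]<box[3])&(P[:,2]>zr[0])&(P[:,2]<zr[1])]
        if len(q)>4:
            r=cv2.minAreaRect((q[:,:2]*1000).astype(np.float32)); print(n,lab,len(q),np.round(r[0],1),np.round(r[1],1),round(r[2],1),"mean",q.mean(0).round(4))
```

```text
top pad orange [([0.6005, 0.1362], 225)]
top pad white [([0.6078, 0.0522], 204)]
top pad green [([0.6146, -0.0319], 189)]
top pad blue [([0.6213, -0.1151], 267)]
top carton 455 [511.4 348.1] [199.9 107.1] 8.6 mean [0.5125 0.3498 0.0431]
top pot 128 [ 443.4 -179.7] [33. 33.] 90.0 mean [ 0.4443 -0.1796  0.0297]
top blue 49 [461.8  91.8] [22.5 16.6] 89.2 mean [0.4618 0.0919 0.0338]
top green 52 [445.9   9.4] [21.3 18.3] 82.4 mean [0.4462 0.0093 0.0337]
top white 51 [467.5 -83.9] [16.8 21.9] 1.6 mean [ 0.4676 -0.084   0.0339]
top orange 48 [463.8 194.1] [22.1 16.4] 88.7 mean [0.4633 0.1946 0.0338]
scene pad orange [([0.5988, 0.1343], 208)]
scene pad white [([0.6046, 0.051], 225)]
scene pad green [([0.6126, -0.0329], 192)]
scene pad blue [([0.6206, -0.1168], 293)]
scene carton 604 [510.  343.9] [203.9 111.1] 7.5 mean [0.5165 0.3443 0.0421]
scene pot 123 [ 443.8 -183.3] [36.5 34.5] 15.0 mean [ 0.4451 -0.1838  0.0304]
scene blue 52 [459.7  88. ] [19.3 22.8] 16.1 mean [0.4622 0.0882 0.0334]
scene green 54 [445.4   5.5] [22.8 21.9] 77.8 mean [0.4463 0.005  0.0336]
scene white 60 [466.9 -87.6] [18.6 21.8] 6.5 mean [ 0.4678 -0.0877  0.0335]
scene orange 49 [462.  190.8] [21.9 23.3] 79.4 mean [0.4634 0.1896 0.0333]
```

apply_moves --motion '[198, -482, -100, 0, 0, -1.187, 45, 198, -482, -100, 0, 0, -1.187, 45, 198, -482, -100, 0, 0, -1.187, 45, 198, -482, -100, 0, 0, -1.187, 45, 198, -482, -100, 0, 0, -1.187, 45, 198, -482, -100, 0, 0, -1.187, 45, 198, -482, -100, 0, 0, -1.187, 45, 198, -482, -100, 0, 0, -1.187, 45, 198, -482, -100, 0, 0, -1.187, 45, 198, -482, -100, 0, 0, -1.187, 45]'

```text
t: 1.1
ee_pos: [0.4516, 0.2192, 0.1366]
ee_rot: [3.142, 0.0, 1.581]
wrist_force: [1.0, 0.4, 0.7]
opening: 0.527
grasp_force: 0.0
```

apply_moves --motion '[12, -27, -60, 0, 0, 0, 45, 12, -27, -60, 0, 0, 0, 45, 12, -27, -100, 0, 0, 0, 45, 12, -27, -124, 0, 0, 0, 45, 12, -27, -124, 0, 0, 0, 45, 12, -27, -124, 0, 0, 0, 0, 12, -27, -124, 0, 0, 0, 0, 12, -27, -124, 0, 0, 0, 0, 12, -27, -124, 0, 0, 0, 0, 12, -27, -124, 0, 0, 0, 0]'

```text
t: 2.1
ee_pos: [0.4639, 0.1942, 0.0143]
ee_rot: [3.14, -0.001, 1.581]
wrist_force: [-0.1, -0.1, 9.7]
opening: 0.198
grasp_force: 59.6
```

apply_moves --motion '[0, 0, 40, 0, 0, 0, 0, 0, 0, 70, 0, 0, 0, 0, 45, -18, 70, 0, 0, 0.075, 0, 90, -36, 70, 0, 0, 0.075, 0, 136, -56, 70, 0, 0, 0.075, 0, 136, -56, 70, 0, 0, 0.075, 0, 136, -56, 70, 0, 0, 0.075, 0]'

```text
t: 2.8
ee_pos: [0.5999, 0.1368, 0.0833]
ee_rot: [3.141, 0.0, 1.654]
wrist_force: [-0.2, 0.5, -0.8]
opening: 0.196
grasp_force: 59.0
```

apply_moves --motion '[0, 0, -35, 0, 0, 0, 0, 0, 0, -46, 0, 0, 0, 0, 0, 0, -52, 0, 0, 0, 0, 0, 0, -52, 0, 0, 0, 0]'

```text
t: 3.2
ee_pos: [0.5983, 0.1382, 0.0312]
ee_rot: [-3.14, -0.0, 1.657]
wrist_force: [-1.1, 0.3, -0.7]
opening: 0.192
grasp_force: 59.1
```

```bash
cat >> h.py <<'E'
# live look: card/pot top-face centres (mean of both cameras by depth+colour), carrier angle from top camera
from workcell import bot
def look(box=(.36,.7,-.42,.48),pic=None):
    C={n:bot.read_camera(n) for n in("top","scene")}
    s=bot.get_state();print("tcp",s["ee_pos"].round(4),"yaw",round(float(s["ee_rot"][2]),3),"t",round(s["t"],1),"F",s["wrist_force"].round(1))
    for col in("orange","blue","green","white","red"):
        o=[]
        for n,c in C.items():
            P=cloud(c);hsv=cv2.cvtColor(c["img"],cv2.COLOR_RGB2HSV);m=cv2.inRange(hsv,*map(np.array,HUE[col]))
            if col=="red": m|=cv2.inRange(hsv,np.array((0,150,60)),np.array((4,255,255)))
            X,Y,Z=np.moveaxis(P,2,0)
            m=((m>0)&(X>box[0])&(X<box[1])&(Y>box[2])&(Y<box[3])&(Z>.025)&(Z<.075)).astype(np.uint8)
            k,_,st,_=0,0,0,0
            nn,lb,st,_=cv2.connectedComponentsWithStats(m)
            for i in range(1,nn):
                q=P[lb==i]
                if st[i,4]<12: continue
                q=q[q[:,2]>np.percentile(q[:,2],90)-.006]
                ang=""
                if n=="top" and col!="red":
                    zt=np.median(q[:,2])-.034;d=np.hypot(X-q[:,0].mean(),Y-q[:,1].mean())
                    r=cv2.minAreaRect((P[(d<.045)&(Z>zt+.005)&(Z<zt+.045)][:,:2]*1000).astype(np.float32))
                    ang=f"carrier {np.round(r[0],1)} {np.round(r[1],1)} {r[2]:.1f}"
                o.append(f"{n[:1]} {q.mean(0).round(4)} n{len(q)} {ang}")
        print(col,"|".join(o))
    if pic: cv2.imwrite(f"pics/{pic}.png",C["top"]["img"][140:300,150:480,::-1])
    return C
E
python3 -c "
from h import *
look()"
```

```text
tcp [0.5991 0.1382 0.0316] yaw 1.656 t 3.3 F [ 0.1  0.8 -0.1]
orange 
blue t [0.4619 0.0916 0.0347] n40 carrier [461.4  92.5] [66.3 40.2] 9.4|s [0.4626 0.0873 0.0344] n36 
green t [0.4463 0.0084 0.0343] n43 carrier [452.9   8.3] [68.7 58. ] 12.8|s [0.4487 0.0046 0.0346] n38 
white t [ 0.4672 -0.0848  0.0342] n37 carrier [463.7 -78.3] [49.4 54.9] 15.0|s [ 0.4677 -0.0877  0.0345] n51 |s [ 0.5541 -0.3251  0.0388] n79 |s [ 0.5553 -0.3782  0.0389] n15 
red t [ 0.4447 -0.1804  0.0299] n120 |s [ 0.4467 -0.184   0.0309] n102
```

apply_moves --motion '[0, 0, -1, 0, 0, 0, 0, 0, 0, -1, 0, 0, 0, 0, 0, 0, -1, 0, 0, 0, 26, 0, 0, -1, 0, 0, 0, 26, 0, 0, -1, 0, 0, 0, 30, 0, 0, 20, 0, 0, 0, 30, 0, 0, 70, 0, 0, 0, 40, -70, -22, 70, 0, 0, 0.085, 45, -137, -46, 70, 0, 0, 0.085, 45, -137, -46, 70, 0, 0, 0.085, 45]'

```text
t: 4.3
ee_pos: [0.4602, 0.091, 0.1016]
ee_rot: [3.141, -0.0, 1.741]
wrist_force: [0.5, 0.0, 0.3]
opening: 0.526
grasp_force: 0.0
```

```bash
python3 -c "
from h import *
look(pic='p1')"
```

```text
tcp [0.4555 0.0891 0.1013] yaw 1.739 t 4.4 F [1.6 0.3 0.3]
orange t [ 0.6884 -0.3592  0.0445] n38 carrier [ 700.4 -358.4] [81.4 66.2] 75.8|t [0.5997 0.1376 0.0503] n40 carrier [601. 138.] [77.6 68.8] 45.1|s [0.5996 0.1345 0.05  ] n51 
blue s [0.4641 0.0869 0.0345] n33 
green t [0.4461 0.0093 0.0332] n51 carrier [448.9  11.5] [64.9 73.2] 44.1|s [0.4483 0.0041 0.0351] n35 
white t [ 0.4669 -0.0845  0.0339] n39 carrier [464.2 -86.3] [73.9 53.7] 48.6|s [ 0.4676 -0.0873  0.0343] n53 |s [ 0.5539 -0.3248  0.0388] n71 |s [ 0.555  -0.3784  0.0389] n14 
red t [ 0.4449 -0.1802  0.0299] n121 |s [ 0.4471 -0.1841  0.0307] n106
```

View pics/p1.png

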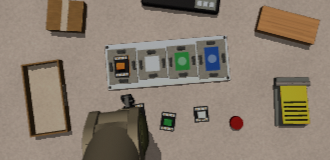

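The orange card sits on its pad within about 1 mm. The picture shows it at (121,66) on the left station, with the gripper over the blue card.

apply_moves --motion '[0, 0, -30, 0, 0, 0, 45, 0, 0, -65, 0, 0, 0, 45, 0, 0, -85, 0, 0, 0, 45, 0, 0, -85, 0, 0, 0, 45, 0, 0, -85, 0, 0, 0, 0, 0, 0, -85, 0, 0, 0, 0, 0, 0, -85, 0, 0, 0, 0, 0, 0, -85, 0, 0, 0, 0, 0, 0, -85, 0, 0, 0, 0]'

```text
t: 5.3
ee_pos: [0.463, 0.0919, 0.0171]
ee_rot: [3.14, -0.0, 1.741]
wrist_force: [1.0, 0.0, 8.6]
opening: 0.194
grasp_force: 59.8
```

apply_moves --motion '[0, 0, 40, 0, 0, 0, 0, 0, 0, 80, 0, 0, 0, 0, 25, -35, 85, 0, 0, 0, 0, 50, -70, 85, 0, 0, -0.04, 0, 158, -205, 85, 0, 0, -0.085, 0, 158, -205, 85, 0, 0, -0.085, 0, 158, -205, 85, 0, 0, -0.085, 0, 158, -205, 85, 0, 0, -0.085, 0, 158, -205, 85, 0, 0, -0.085, 0, 158, -205, 85, 0, 0, -0.085, 0]'

```text
t: 6.3
ee_pos: [0.6198, -0.1133, 0.1011]
ee_rot: [-3.141, -0.0, 1.655]
wrist_force: [-0.7, 0.7, -0.5]
opening: 0.195
grasp_force: 59.0
```

```bash
python3 -c "
from h import *
look()"
```

```text
tcp [ 0.6195 -0.1119  0.1011] yaw 1.657 t 6.4 F [-0.2 -0.8 -1.7]
orange t [ 0.6894 -0.3576  0.0445] n22 carrier [ 700.9 -357.6] [83.3 66.4] 75.2|t [0.5997 0.1374 0.0505] n36 carrier [600.2 137.2] [80.8 66.3] 42.5|s [0.5999 0.1346 0.0502] n50 
blue 
green t [0.4462 0.0091 0.0339] n51 carrier [445.   10.9] [56.6 54.6] 11.5|s [0.4484 0.005  0.0344] n36 
white s [ 0.5542 -0.3247  0.0388] n81 |s [ 0.5558 -0.3781  0.0394] n15 
red s [ 0.4469 -0.1838  0.0306] n106
```

apply_moves --motion '[1, -2, -35, 0, 0, 0, 0, 1, -2, -60, 0, 0, 0, 0, 1, -2, -66, 0, 0, 0, 0, 1, -2, -69, 0, 0, 0, 0, 1, -2, -69, 0, 0, 0, 26, 1, -2, -69, 0, 0, 0, 26, 1, -2, -69, 0, 0, 0, 30, 1, -2, -50, 0, 0, 0, 30, 1, -2, 0, 0, 0, 0, 40, -80, 60, 0, 0, 0, -0.1, 45]'

```text
t: 7.4
ee_pos: [0.589, -0.0889, 0.1065]
ee_rot: [3.128, 0.003, 1.551]
wrist_force: [-0.2, 1.3, -0.2]
opening: 0.523
grasp_force: 0.0
```

apply_moves --motion '[-134, 91, 0, 0, 0, -0.125, 45, -134, 91, 0, 0, 0, -0.125, 45, -134, 91, 0, 0, 0, -0.125, 45, -134, 91, 0, 0, 0, -0.125, 45, -134, 91, 0, 0, 0, -0.125, 45]'

```text
t: 7.9
ee_pos: [0.4463, 0.0074, 0.1015]
ee_rot: [-3.141, -0.0, 1.434]
wrist_force: [0.7, 0.1, -0.4]
opening: 0.529
grasp_force: 0.0
```

```bash
python3 -c "
from h import *
look()"
```

```text
tcp [0.4493 0.006  0.1014] yaw 1.431 t 8.0 F [-0.  -0.1  0.2]
orange t [ 0.6873 -0.3726  0.0451] n29 carrier [ 700.  -364.4] [67.6 68.4] 75.6|t [ 0.6932 -0.3396  0.0449] n21 carrier [ 704.5 -342.5] [89.6 66.4] 75.8|t [ 0.6721 -0.3594  0.0441] n14 carrier [ 692.3 -358. ] [76.3 50.3] 75.3|t [0.6    0.1377 0.0516] n34 carrier [600.3 137.3] [81.2 66.6] 42.9|s [0.6005 0.1341 0.0505] n53 
blue t [ 0.6191 -0.1116  0.0505] n44 carrier [ 618.8 -112.6] [70.2 88. ] 73.8|s [ 0.6206 -0.1159  0.0502] n58 
green s [0.4486 0.0043 0.0348] n39 
white t [ 0.4673 -0.0847  0.0342] n34 carrier [466.9 -77. ] [77.  58.3] 12.0|s [ 0.4672 -0.0879  0.0348] n48 |s [ 0.5539 -0.325   0.0388] n71 |s [ 0.5545 -0.3789  0.0383] n13 
red t [ 0.4447 -0.18    0.03  ] n120 |s [ 0.4464 -0.1841  0.0305] n103
```

apply_moves --motion '[0, 0, -30, 0, 0, 0, 45, 0, 0, -65, 0, 0, 0, 45, 0, 0, -85, 0, 0, 0, 45, 0, 0, -85, 0, 0, 0, 45, 0, 0, -85, 0, 0, 0, 0, 0, 0, -85, 0, 0, 0, 0, 0, 0, -85, 0, 0, 0, 0, 0, 0, -85, 0, 0, 0, 0, 0, 0, -85, 0, 0, 0, 0]'

```text
t: 8.9
ee_pos: [0.4481, 0.006, 0.0162]
ee_rot: [3.141, -0.0, 1.431]
wrist_force: [-0.6, -0.8, -1.1]
opening: 0.192
grasp_force: 59.2
```

apply_moves --motion '[0, 0, 40, 0, 0, 0, 0, 0, 0, 80, 0, 0, 0, 0, 40, -10, 85, 0, 0, 0.1, 0, 90, -22, 85, 0, 0, 0.225, 0, 166, -40, 85, 0, 0, 0.225, 0, 166, -40, 85, 0, 0, 0.225, 0, 166, -40, 85, 0, 0, 0.225, 0, 166, -40, 85, 0, 0, 0.225, 0, 166, -40, 85, 0, 0, 0.225, 0]'

```text
t: 9.8
ee_pos: [0.612, -0.0336, 0.1008]
ee_rot: [-3.14, -0.001, 1.656]
wrist_force: [-1.4, -0.3, -1.2]
opening: 0.194
grasp_force: 59.3
```

```bash
python3 -c "
from h import *
look()" | grep -E 'tcp|green|white|red'
```

```text
tcp [ 0.6123 -0.0335  0.1011] yaw 1.656 t 9.9 F [-0.9 -0.  -1.5]
green 
white s [ 0.5541 -0.3259  0.0389] n77 |s [ 0.5549 -0.3779  0.039 ] n14 
red t [ 0.4445 -0.1803  0.0301] n121 |s [ 0.4465 -0.1839  0.0307] n103
```

apply_moves --motion '[1, 0, -35, 0, 0, 0, 0, 1, 0, -60, 0, 0, 0, 0, 1, 0, -66, 0, 0, 0, 0, 1, 0, -70, 0, 0, 0, 0, 1, 0, -70, 0, 0, 0, 26, 1, 0, -70, 0, 0, 0, 26, 1, 0, -70, 0, 0, 0, 30, 1, 0, -50, 0, 0, 0, 30, 1, 0, 0, 0, 0, 0, 40, 0, 0, 0, 0, 0, 0, 45]'

```text
t: 10.9
ee_pos: [0.6165, -0.0348, 0.1064]
ee_rot: [3.134, 0.001, 1.655]
wrist_force: [1.1, -0.1, 0.5]
opening: 0.527
grasp_force: 0.0
```

apply_moves --motion '[-146, -53, 0, 0, 0, 0.015, 45, -146, -53, 0, 0, 0, 0.015, 45, -146, -53, 0, 0, 0, 0.015, 45, -146, -53, 0, 0, 0, 0.015, 45, -146, -53, 0, 0, 0, 0.015, 45, -146, -53, 0, 0, 0, 0.015, 45]'

```text
t: 11.5
ee_pos: [0.4694, -0.0867, 0.1014]
ee_rot: [3.139, 0.0, 1.671]
wrist_force: [0.7, 0.6, 0.5]
opening: 0.529
grasp_force: 0.0
```

```bash
python3 -c "
from h import *
look()"
```

```text
tcp [ 0.4694 -0.0864  0.1011] yaw 1.672 t 11.6 F [ 0.7  0.  -0.6]
orange t [ 0.6909 -0.3473  0.0444] n21 carrier [ 702.3 -350.4] [88.4 65.6] 75.3|t [ 0.6834 -0.3731  0.0442] n13 carrier [ 697.9 -365.4] [65.8 64.8] 75.0|t [ 0.6749 -0.3528  0.0446] n13 carrier [ 693.6 -355. ] [83.6 51.3] 75.1|t [0.5995 0.138  0.0503] n39 carrier [598.8 137.3] [82.5 68.3] 42.5|s [0.5992 0.1348 0.05  ] n49 
blue t [ 0.6193 -0.1119  0.0498] n49 carrier [ 619.  -111.9] [68.6 81. ] 59.2|s [ 0.6211 -0.1157  0.0504] n57 
green t [ 0.6133 -0.03    0.05  ] n49 carrier [615.2 -30.7] [80.9 69.7] 0.1|s [ 0.614  -0.0347  0.0505] n59 
white s [ 0.5539 -0.3256  0.039 ] n68 |s [ 0.5544 -0.3789  0.0382] n13 
red s [ 0.4473 -0.1843  0.0309] n105
```

apply_moves --motion '[0, 0, -30, 0, 0, 0, 45, 0, 0, -65, 0, 0, 0, 45, 0, 0, -85, 0, 0, 0, 45, 0, 0, -85, 0, 0, 0, 45, 0, 0, -85, 0, 0, 0, 0, 0, 0, -85, 0, 0, 0, 0, 0, 0, -85, 0, 0, 0, 0, 0, 0, -85, 0, 0, 0, 0, 0, 0, -85, 0, 0, 0, 0]'

```text
t: 12.5
ee_pos: [0.4683, -0.0867, 0.0169]
ee_rot: [3.14, 0.0, 1.671]
wrist_force: [0.5, 0.1, 8.8]
opening: 0.193
grasp_force: 59.9
```

apply_moves --motion '[0, 0, 40, 0, 0, 0, 0, 0, 0, 80, 0, 0, 0, 0, 20, 20, 85, 0, 0, 0, 0, 50, 50, 85, 0, 0, -0.015, 0, 137, 137, 85, 0, 0, -0.015, 0, 137, 137, 85, 0, 0, -0.015, 0, 137, 137, 85, 0, 0, -0.015, 0, 137, 137, 85, 0, 0, -0.015, 0, 137, 137, 85, 0, 0, -0.015, 0, 137, 137, 85, 0, 0, -0.015, 0]'

```text
t: 13.5
ee_pos: [0.6036, 0.0491, 0.1012]
ee_rot: [-3.141, 0.0, 1.655]
wrist_force: [0.3, -0.4, -1.1]
opening: 0.195
grasp_force: 59.1
```

```bash
python3 -c "
from h import *
look()" | grep -E 'tcp|green|white|red'
```

```text
tcp [0.6039 0.0489 0.1013] yaw 1.654 t 13.6 F [-1.1 -0.9 -1.8]
green t [ 0.6134 -0.0303  0.0504] n47 carrier [614.7 -30. ] [68.4 71.9] 54.0|s [ 0.614  -0.0347  0.0506] n59 
white t [ 0.594  -0.0296  0.0289] n13 carrier [592.2 -34.5] [79.2 89.8] 68.9|s [ 0.5542 -0.3252  0.0388] n79 |s [ 0.5551 -0.3779  0.0392] n14 
red t [ 0.4445 -0.1797  0.03  ] n123 |s [ 0.4466 -0.1841  0.0308] n102
```

apply_moves --motion '[1, 1, -35, 0, 0, 0, 0, 1, 1, -60, 0, 0, 0, 0, 1, 1, -66, 0, 0, 0, 0, 1, 1, -70, 0, 0, 0, 0, 1, 1, -70, 0, 0, 0, 26, 1, 1, -70, 0, 0, 0, 26, 1, 1, -70, 0, 0, 0, 30, 1, 1, -50, 0, 0, 0, 30, 1, 1, 10, 0, 0, 0, 40, 1, 1, 40, 0, 0, 0, 45]'

```text
t: 14.6
ee_pos: [0.6055, 0.0505, 0.1428]
ee_rot: [-3.141, 0.001, 1.655]
wrist_force: [1.8, 0.8, -0.7]
opening: 0.525
grasp_force: 0.0
```

apply_moves --motion '[-100, -220, 20, 0, 0, 0, 0, -100, -220, 20, 0, 0, 0, 0, -100, -220, 20, 0, 0, 0, 0, -100, -220, 20, 0, 0, 0, 0, -100, -220, 20, 0, 0, 0, 0, -100, -220, 20, 0, 0, 0, 0]'

```text
t: 15.2
ee_pos: [0.5029, -0.1751, 0.1626]
ee_rot: [3.14, 0.003, 1.647]
wrist_force: [0.6, -0.6, 0.5]
opening: 0.001
grasp_force: 0.0
```

Run:
```python
from h import *
C=look()
for n,c in C.items():
    P=cloud(c);m=cv2.inRange(cv2.cvtColor(c["img"],cv2.COLOR_RGB2HSV),np.array((20,80,60)),np.array((36,255,255)))>0
    q=P[m&(P[...,1]<-.27)&(P[...,1]>-.4)&(P[...,0]<.6)&(P[...,2]>.02)]
    r=cv2.minAreaRect((q[:,:2]*1000).astype(np.float32));print(n,"yellow",np.round(r[0],1),np.round(r[1],1),r[2],cv2.boxPoints(r).round(0).tolist(),q[:,2].min(),q[:,2].max())
t=C["top"]["img"][165:290,230:480,::-1];cv2.imwrite("pics/p2.png",cv2.resize(t,(800,400),interpolation=2))
```

```text
tcp [ 0.5053 -0.1699  0.1615] yaw 1.653 t 15.3 F [0.8 1.1 0.2]
orange t [ 0.6914 -0.3476  0.0465] n15 carrier [ 702.3 -350.6] [89.5 65.4] 75.7|t [0.5992 0.1381 0.05  ] n39 carrier [601.9 139.5] [80.7 73.6] 51.2|s [0.6004 0.1341 0.0506] n52 
blue t [ 0.6193 -0.1118  0.0505] n46 carrier [ 619.4 -111.2] [80.4 69.5] 45.0|s [ 0.6214 -0.1158  0.0505] n61 
green t [ 0.6136 -0.0302  0.0501] n46 carrier [615.2 -29.3] [81.1 72.4] 0.1|s [ 0.6142 -0.0351  0.0502] n61 
white t [0.6188 0.0516 0.0295] n15 carrier [618.5  50.7] [87.5 88. ] 89.5|t [0.6035 0.0529 0.0503] n37 carrier [607.7  52.8] [64.5 72.8] 51.6|s [0.6045 0.0499 0.0505] n58 |s [ 0.5539 -0.3246  0.0389] n71 |s [ 0.5549 -0.378   0.0393] n13 
red s [ 0.4469 -0.1843  0.0308] n104 
top yellow [ 518.3 -338.8] [59.  61.8] 0.14742188155651093 [[489.0, -308.0], [489.0, -370.0], [548.0, -370.0], [548.0, -308.0]] 0.03088125329294078 0.051710973242901304
scene yellow [ 496.4 -336.9] [107.7  71.8] 0.7745260000228882 [[442.0, -302.0], [443.0, -374.0], [551.0, -372.0], [550.0, -300.0]] 0.03559328028926623 0.06153282646458813
```

View pics/p2.png

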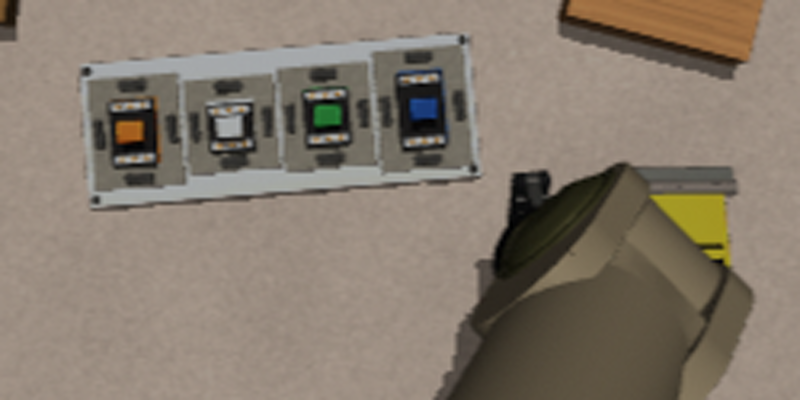

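apply_moves --motion '[-43, -165, -20, 0, 0, 0, 0, -43, -165, -20, 0, 0, 0, 0, -43, -165, -20, 0, 0, 0, 0, -43, -165, -20, 0, 0, 0, 0, -43, -165, -85, 0, 0, 0, 0, -43, -165, -85, 0, 0, 0, 0, -43, -165, -85, 0, 0, 0, 0, -43, -165, -85, 0, 0, 0, 0]'

```text
t: 16.1
ee_pos: [0.4634, -0.3331, 0.0761]
ee_rot: [-3.141, -0.0, 1.657]
wrist_force: [-0.5, 0.4, 0.9]
opening: 0.001
grasp_force: 0.0
```

```bash
python3 -c "
from h import *
C=look()
cv2.imwrite('pics/p3.png',cv2.resize(C['scene']['img'][140:280,120:330,::-1],(800,533),interpolation=2))" | grep -E 'tcp|red'
```

```text
tcp [ 0.4637 -0.3336  0.077 ] yaw 1.657 t 16.2 F [ 0.4  0.1 -1. ]
red t [ 0.4443 -0.1797  0.0299] n126 |s [ 0.4463 -0.1843  0.0304] n102
```

View pics/p3.png

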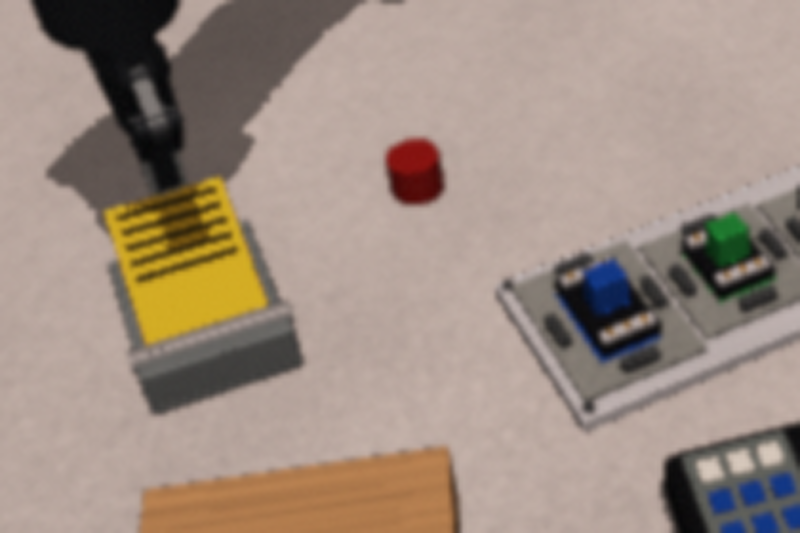

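apply_moves --motion '[0, 0, -15, 0, 0, 0, 0, 0, 0, -22, 0, 0, 0, 0, 0, 0, -28, 0, 0, 0, 0, 0, 0, -34, 0, 0, 0, 0, 0, 0, -39, 0, 0, 0, 0, 0, 0, -41, 0, 0, 0, 0]'

```text
t: 16.8
ee_pos: [0.462, -0.3339, 0.0357]
ee_rot: [3.142, -0.001, 1.655]
wrist_force: [-6.1, 4.6, 31.9]
opening: -0.003
grasp_force: 15.9
```

apply_moves --motion '[0, 0, 0, 0, 0, 0, 0, 0, 0, 0, 0, 0, 0, 0, 0, 0, 0, 0, 0, 0, 0, 0, 0, 0, 0, 0, 0, 0, 0, 0, 0, 0, 0, 0, 0, 0, 0, 0, 0, 0, 0, 0, 0, 0, 0, 0, 0, 0, 0, 0, 0, 0, 0, 0, 0, 0]'

```text
t: 17.6
ee_pos: [0.462, -0.3339, 0.0363]
ee_rot: [3.141, -0.001, 1.655]
wrist_force: [-5.0, 2.6, 19.0]
opening: -0.001
grasp_force: 9.6
```

```bash
python3 -c "
from h import *
C=look()
cv2.imwrite('pics/p4.png',cv2.resize(C['scene']['img'][140:280,120:330,::-1],(600,400),interpolation=2))" | grep -E 'tcp|red|orange|blue|green|white'
```

```text
tcp [ 0.462  -0.3338  0.0363] yaw 1.655 t 17.7 F [-4.9  3.1 19.7]
orange t [0.5996 0.1382 0.0502] n38 carrier [600.4 137.6] [82.1 66.6] 42.5|s [0.6001 0.1345 0.0505] n51 
blue t [ 0.619  -0.1117  0.0501] n49 carrier [ 617.9 -113.1] [75.3 71.8] 51.6|s [ 0.6209 -0.1161  0.0503] n59 
green t [ 0.6135 -0.0303  0.0501] n47 carrier [615.1 -30.2] [66.3 71.3] 56.4|s [ 0.6137 -0.0344  0.0502] n59 
white t [0.6037 0.0526 0.0505] n37 carrier [607.3  53.6] [63.3 65.4] 48.3|s [0.6045 0.0495 0.051 ] n55 |s [ 0.5541 -0.3259  0.0388] n77 |s [ 0.5541 -0.3779  0.0382] n14 
red t [ 0.4442 -0.1799  0.03  ] n123 |s [ 0.4474 -0.184   0.0308] n107
```

View pics/p4.png

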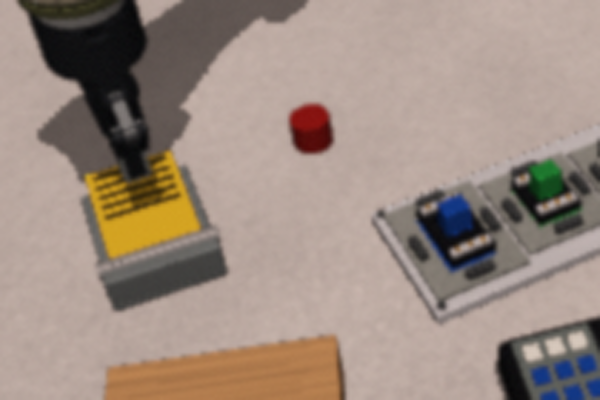

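The pedal is down at its stop: TCP z is 36 mm, the force is about 19 N, and it was held for over 0.8 s. All four cards are still on their pads. Next I pack, starting with blue.

apply_moves --motion '[0, 0, 40, 0, 0, 0, 0, 0, 0, 85, 0, 0, 0, 0, 157, 220, 85, 0, 0, 0, 45, 157, 220, 85, 0, 0, 0, 45, 157, 220, 85, 0, 0, 0, 45, 157, 220, 85, 0, 0, 0, 45, 157, 220, 85, 0, 0, 0, 45, 157, 220, 85, 0, 0, 0, 45, 157, 220, 85, 0, 0, 0, 45, 157, 220, 85, 0, 0, 0, 45]'

```text
t: 18.7
ee_pos: [0.6195, -0.1138, 0.1199]
ee_rot: [-3.141, 0.001, 1.657]
wrist_force: [-0.8, -0.4, 0.9]
opening: 0.524
grasp_force: 0.0
```

```bash
python3 -c "
from h import *
C=look()"
```

```text
tcp [ 0.6188 -0.1154  0.1202] yaw 1.654 t 18.8 F [-0.1 -0.4  0.3]
orange t [0.5994 0.138  0.0504] n39 carrier [599.1 135.7] [70.2 77. ] 56.4|s [0.6001 0.1346 0.0501] n51 
blue s [ 0.6212 -0.1165  0.0505] n57 
green t [ 0.6135 -0.0294  0.0501] n44 carrier [625.5 -21. ] [46.4 67.7] 50.2|s [ 0.6143 -0.0349  0.0504] n61 
white t [0.6039 0.0526 0.0494] n42 carrier [606.8  53.8] [64.7 80.7] 51.4|s [0.604  0.0502 0.0501] n57 |s [ 0.5541 -0.3259  0.0388] n77 |s [ 0.5549 -0.3784  0.0388] n14 
red t [ 0.4447 -0.1795  0.03  ] n120 |s [ 0.447  -0.184   0.0311] n103
```

apply_moves --motion '[0, 0, -40, 0, 0, 0, 45, 0, 0, -75, 0, 0, 0, 45, 0, 0, -87, 0, 0, 0, 45, 0, 0, -87, 0, 0, 0, 45, 0, 0, -87, 0, 0, 0, 0, 0, 0, -87, 0, 0, 0, 0, 0, 0, -87, 0, 0, 0, 0, 0, 0, -87, 0, 0, 0, 0, 0, 0, -87, 0, 0, 0, 0]'

```text
t: 19.7
ee_pos: [0.6205, -0.1145, 0.0348]
ee_rot: [3.139, 0.001, 1.656]
wrist_force: [-1.2, -0.4, 6.9]
opening: 0.194
grasp_force: 59.6
```

apply_moves --motion '[0, 0, 40, 0, 0, 0, 0, 0, 0, 80, 0, 0, 0, 0, -10, 30, 90, 0, 0, 0, 0, -167, 475, 90, 0, 0, 0.057, 0, -167, 475, 90, 0, 0, 0.057, 0, -167, 475, 90, 0, 0, 0.057, 0, -167, 475, 90, 0, 0, 0.057, 0, -167, 475, 90, 0, 0, 0.057, 0, -167, 475, 90, 0, 0, 0.057, 0, -167, 475, 90, 0, 0, 0.057, 0]'

```text
t: 20.7
ee_pos: [0.4924, 0.2483, 0.1239]
ee_rot: [3.14, -0.001, 1.713]
wrist_force: [1.3, 0.6, -1.3]
opening: 0.193
grasp_force: 59.1
```

apply_moves --motion '[-41, 115, 0, 0, 0, 0, 0, -41, 115, 0, 0, 0, 0, 0, -41, 115, 0, 0, 0, 0, 0, -41, 115, 0, 0, 0, 0, 0, -41, 115, 0, 0, 0, 0, 0, -41, 115, 0, 0, 0, 0, 0]'

```text
t: 21.3
ee_pos: [0.4527, 0.36, 0.1236]
ee_rot: [3.141, 0.0, 1.711]
wrist_force: [0.9, -0.1, -1.0]
opening: 0.194
grasp_force: 59.1
```

```bash
python3 -c "
from h import *
C=look()
cv2.imwrite('pics/p5.png',cv2.resize(C['scene']['img'][70:200,330:500,::-1],(680,520),interpolation=2))" | grep -E 'tcp|red'
```

```text
tcp [0.4529 0.3599 0.1235] yaw 1.711 t 21.4 F [-0.3  0.5 -0.9]
red t [ 0.4446 -0.1801  0.0296] n123 |s [ 0.4469 -0.1841  0.0309] n102
```

View pics/p5.png

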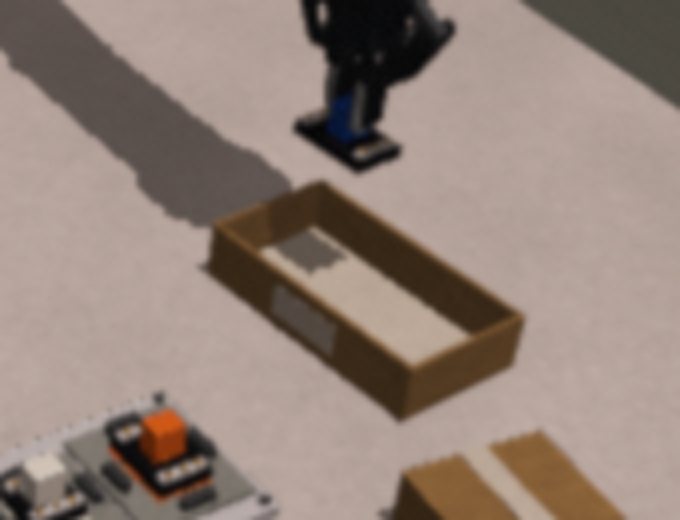

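apply_moves --motion '[0, 1, -40, 0, 0, 0, 0, 0, 1, -75, 0, 0, 0, 0, 0, 1, -92, 0, 0, 0, 0, 0, 1, -98, 0, 0, 0, 0, 0, 1, -102, 0, 0, 0, 0, 0, 1, -102, 0, 0, 0, 0]'

```text
t: 22.0
ee_pos: [0.4525, 0.3608, 0.0228]
ee_rot: [-3.141, -0.001, 1.711]
wrist_force: [-3.2, -4.4, 10.8]
opening: 0.191
grasp_force: 60.6
```

apply_moves --motion '[0, 0, 1, 0, 0, 0, 26, 0, 0, 1, 0, 0, 0, 28, 0, 0, 1, 0, 0, 0, 28, 0, 0, 30, 0, 0, 0, 28, 0, 0, 75, 0, 0, 0, 28, 0, 0, 100, 0, 0, 0, 40, 151, -310, 100, 0, 0, -0.057, 45, 151, -310, 100, 0, 0, -0.057, 45, 151, -310, 100, 0, 0, -0.057, 45, 151, -310, 100, 0, 0, -0.057, 45]'

```text
t: 23.0
ee_pos: [0.5405, 0.181, 0.1213]
ee_rot: [3.141, -0.0, 1.657]
wrist_force: [1.5, -0.0, -0.3]
opening: 0.526
grasp_force: 0.0
```

```bash
python3 -c "
from h import *
C=look()
cv2.imwrite('pics/p6.png',cv2.resize(C['top']['img'][190:285,160:240,::-1],(400,475),interpolation=2))"
```

```text
tcp [0.5433 0.1744 0.1224] yaw 1.646 t 23.1 F [-1.1 -0.1 -0.3]
orange t [0.5996 0.1376 0.0502] n40 carrier [599.8 138. ] [79.6 66.6] 45.2|s [0.5996 0.1347 0.0501] n51 
blue s [0.4535 0.3584 0.0384] n40 
green t [ 0.6133 -0.03    0.0502] n50 carrier [616.  -29.9] [79.1 64.9] 42.1|s [ 0.614  -0.0349  0.0503] n59 
white t [0.6189 0.0525 0.0285] n14 carrier [618.6  53.6] [88.1 87.5] 0.0|t [0.6039 0.0526 0.0497] n40 carrier [610.4  50.9] [64.9 71.5] 51.5|s [0.6041 0.0501 0.0503] n57 |s [ 0.5543 -0.3253  0.0392] n73 |s [ 0.5551 -0.3784  0.039 ] n14 
red t [ 0.4445 -0.1805  0.0296] n117 |s [ 0.4468 -0.1839  0.0308] n103
```

View pics/p6.png

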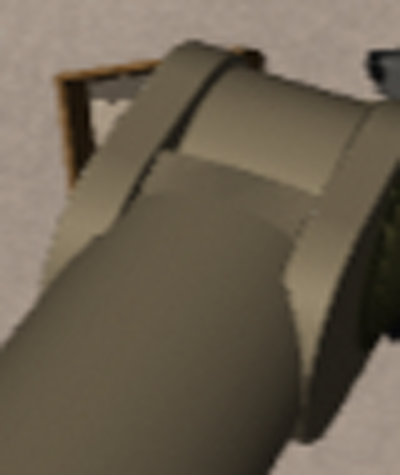

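The arm hides the carton in this picture. Depth puts the blue card's top at z = 38 mm, so it is flat on the carton floor.

apply_moves --motion '[64, -130, 0, 0, 0, 0, 45, 64, -130, 0, 0, 0, 0, 45, 64, -130, 0, 0, 0, 0, 45, 64, -130, 0, 0, 0, 0, 45, 64, -130, 0, 0, 0, 0, 45, 64, -130, -40, 0, 0, 0, 45, 64, -130, -75, 0, 0, 0, 45, 64, -130, -88, 0, 0, 0, 45, 64, -130, -88, 0, 0, 0, 45]'

```text
t: 24.0
ee_pos: [0.6024, 0.0536, 0.0316]
ee_rot: [-3.138, -0.0, 1.657]
wrist_force: [0.2, -0.0, 0.3]
opening: 0.527
grasp_force: 0.0
```

apply_moves --motion '[0, 0, 0, 0, 0, 0, 0, 0, 0, 0, 0, 0, 0, 0, 0, 0, 0, 0, 0, 0, 0, 0, 0, 0, 0, 0, 0, 0, 0, 0, 0, 0, 0, 0, 0]'

```text
t: 24.5
ee_pos: [0.6047, 0.0527, 0.0347]
ee_rot: [3.139, -0.001, 1.656]
wrist_force: [-1.0, 0.9, 8.3]
opening: 0.195
grasp_force: 59.6
```

apply_moves --motion '[0, 0, 40, 0, 0, 0, 0, 0, 0, 85, 0, 0, 0, 0, -86, 320, 90, 0, 0, 0.057, 0, -86, 320, 90, 0, 0, 0.057, 0, -86, 320, 90, 0, 0, 0.057, 0, -86, 320, 90, 0, 0, 0.057, 0, -86, 320, 90, 0, 0, 0.057, 0, -86, 320, 90, 0, 0, 0.057, 0, -86, 320, 90, 0, 0, 0.057, 0, -86, 320, 90, 0, 0, 0.057, 0]'

```text
t: 25.5
ee_pos: [0.515, 0.3789, 0.123]
ee_rot: [-3.141, -0.003, 1.721]
wrist_force: [0.3, -0.5, -1.0]
opening: 0.192
grasp_force: 59.1
```

```bash
python3 -c "
from h import *
C=look()"|grep -E 'tcp|blue|red'
```

```text
tcp [0.5172 0.3732 0.1235] yaw 1.715 t 25.6 F [ 0.4 -0.7 -1.1]
blue t [0.4527 0.3622 0.0386] n39 carrier [450.1 358.9] [81.5 66.1] 8.9|s [0.4534 0.3583 0.0383] n36 
red t [ 0.4444 -0.1795  0.0302] n117 |s [ 0.4471 -0.184   0.031 ] n103
```

apply_moves --motion '[0, -1, -40, 0, 0, 0, 0, 0, -1, -75, 0, 0, 0, 0, 0, -1, -92, 0, 0, 0, 0, 0, -1, -98, 0, 0, 0, 0, 0, -1, -102, 0, 0, 0, 0, 0, -1, -102, 0, 0, 0, 0]'

```text
t: 26.2
ee_pos: [0.5189, 0.3707, 0.0229]
ee_rot: [3.14, -0.001, 1.711]
wrist_force: [0.3, -0.1, -0.7]
opening: 0.191
grasp_force: 59.1
```

apply_moves --motion '[0, 0, -1, 0, 0, 0, 0, 0, 0, -1, 0, 0, 0, 26, 0, 0, -1, 0, 0, 0, 28, 0, 0, -1, 0, 0, 0, 28, 0, 0, 30, 0, 0, 0, 28, 0, 0, 75, 0, 0, 0, 28, 0, 0, 100, 0, 0, 0, 40, 82, -234, 100, 0, 0, -0.057, 45, 82, -234, 100, 0, 0, -0.057, 45, 82, -234, 100, 0, 0, -0.057, 45]'

```text
t: 27.2
ee_pos: [0.5677, 0.2289, 0.1215]
ee_rot: [3.141, -0.0, 1.658]
wrist_force: [0.3, 0.0, -0.7]
opening: 0.531
grasp_force: 0.0
```

apply_moves --motion '[35, -93, 0, 0, 0, 0, 45, 35, -93, 0, 0, 0, 0, 45, 35, -93, 0, 0, 0, 0, 45, 35, -93, 0, 0, 0, 0, 45]'

```text
t: 27.6
ee_pos: [0.6029, 0.135, 0.1213]
ee_rot: [3.141, 0.0, 1.652]
wrist_force: [-0.5, 0.3, -1.2]
opening: 0.526
grasp_force: 0.0
```

```bash
python3 -c "
from h import *
C=look()"
```

```text
tcp [0.602  0.138  0.1209] yaw 1.657 t 27.7 F [-0.2 -0.6  0.7]
orange 
blue s [0.4541 0.3582 0.0387] n40 
green t [ 0.6135 -0.0296  0.0502] n45 carrier [615.1 -30.6] [66.2 75.7] 57.6|s [ 0.614  -0.0347  0.0506] n59 
white s [0.5192 0.3678 0.0382] n36 |s [ 0.5542 -0.3255  0.0389] n78 |s [ 0.5552 -0.3778  0.0393] n14 
red t [ 0.4447 -0.1799  0.0301] n119 |s [ 0.4468 -0.184   0.0306] n105
```

apply_moves --motion '[-2, 0, -40, 0, 0, 0, 45, -2, 0, -75, 0, 0, 0, 45, -2, 0, -88, 0, 0, 0, 45, -2, 0, -88, 0, 0, 0, 45, -2, 0, -88, 0, 0, 0, 0, -2, 0, -88, 0, 0, 0, 0, -2, 0, -88, 0, 0, 0, 0, -2, 0, -88, 0, 0, 0, 0, -2, 0, -88, 0, 0, 0, 0]'

```text
t: 28.6
ee_pos: [0.6013, 0.1371, 0.0347]
ee_rot: [3.139, -0.001, 1.656]
wrist_force: [-0.6, 1.6, 7.6]
opening: 0.191
grasp_force: 59.7
```

apply_moves --motion '[0, 0, 40, 0, 0, 0, 0, 0, 0, 85, 0, 0, 0, 0, -142, 178, 90, 0, 0, 0.057, 0, -142, 178, 90, 0, 0, 0.057, 0, -142, 178, 90, 0, 0, 0.057, 0, -142, 178, 90, 0, 0, 0.057, 0, -142, 178, 90, 0, 0, 0.057, 0, -142, 178, 90, 0, 0, 0.057, 0, -142, 178, 90, 0, 0, 0.057, 0, -142, 178, 90, 0, 0, 0.057, 0]'

```text
t: 29.6
ee_pos: [0.4592, 0.314, 0.1236]
ee_rot: [3.14, 0.0, 1.711]
wrist_force: [0.2, -0.3, -1.2]
opening: 0.196
grasp_force: 59.0
```

```bash
python3 -c "
from h import *
C=look()"|grep -E 'tcp|blue|white|red'
```

```text
tcp [0.4593 0.3136 0.1234] yaw 1.711 t 29.7 F [-1.   0.1 -0.6]
blue s [0.4527 0.3584 0.0383] n38 
white t [0.5209 0.3692 0.0385] n28 carrier [514.5 372.3] [74.4 60.2] 82.2|s [0.5187 0.3682 0.0383] n34 |s [ 0.5541 -0.326   0.0391] n67 |s [ 0.5545 -0.3789  0.0383] n13 
red t [ 0.4448 -0.1797  0.0301] n123 |s [ 0.4468 -0.184   0.031 ] n102
```

apply_moves --motion '[-1, 0, -40, 0, 0, 0, 0, -1, 0, -75, 0, 0, 0, 0, -1, 0, -92, 0, 0, 0, 0, -1, 0, -98, 0, 0, 0, 0, -1, 0, -102, 0, 0, 0, 0, -1, 0, -102, 0, 0, 0, 0]'

```text
t: 30.3
ee_pos: [0.4578, 0.3134, 0.0227]
ee_rot: [3.142, -0.001, 1.711]
wrist_force: [-3.3, -3.6, 10.9]
opening: 0.195
grasp_force: 60.5
```

apply_moves --motion '[0, 0, 0, 0, 0, 0, 26, 0, 0, 0, 0, 0, 0, 28, 0, 0, 0, 0, 0, 0, 28, 0, 0, 30, 0, 0, 0, 28, 0, 0, 75, 0, 0, 0, 28, 0, 0, 100, 0, 0, 0, 40]'

```text
t: 30.9
ee_pos: [0.4581, 0.3147, 0.1235]
ee_rot: [3.14, -0.0, 1.712]
wrist_force: [0.0, 0.2, 0.8]
opening: 0.465
grasp_force: 0.0
```

apply_moves --motion '[156, -346, 0, 0, 0, -0.057, 45, 156, -346, 0, 0, 0, -0.057, 45, 156, -346, 0, 0, 0, -0.057, 45, 156, -346, 0, 0, 0, -0.057, 45, 156, -346, 0, 0, 0, -0.057, 45, 156, -346, 0, 0, 0, -0.057, 45, 156, -346, 0, 0, 0, -0.057, 45, 156, -346, 0, 0, 0, -0.057, 45, 156, -346, 0, 0, 0, -0.057, 45, 156, -346, 0, 0, 0, -0.057, 45]'

```text
t: 31.9
ee_pos: [0.6132, -0.0318, 0.1209]
ee_rot: [-3.141, -0.0, 1.654]
wrist_force: [-0.1, 1.1, -0.2]
opening: 0.529
grasp_force: 0.0
```

```bash
python3 -c "
from h import *
C=look()"
```

```text
tcp [ 0.6129 -0.0298  0.1208] yaw 1.657 t 32.0 F [-0.2  0.8 -1. ]
orange t [0.4586 0.3145 0.0379] n47 carrier [455.8 322.3] [82. 72.] 7.9|s [0.4594 0.3098 0.0389] n42 
blue t [0.4533 0.3621 0.0383] n49 carrier [452.8 355.4] [86.2 75. ] 9.7|s [0.4531 0.3585 0.0384] n39 
green s [ 0.6146 -0.0355  0.0501] n57 
white t [0.5189 0.3711 0.0383] n45 carrier [514.9 369.7] [80.1 64.8] 6.4|s [0.5195 0.3678 0.0383] n37 |s [ 0.5544 -0.3239  0.0392] n76 |s [ 0.5546 -0.3779  0.0387] n14 
red t [ 0.4444 -0.1799  0.0294] n125 |s [ 0.4467 -0.1839  0.0308] n101
```

apply_moves --motion '[0, 0, -40, 0, 0, 0, 45, 0, 0, -75, 0, 0, 0, 45, 0, 0, -88, 0, 0, 0, 45, 0, 0, -88, 0, 0, 0, 45, 0, 0, -88, 0, 0, 0, 0, 0, 0, -88, 0, 0, 0, 0, 0, 0, -88, 0, 0, 0, 0, 0, 0, -88, 0, 0, 0, 0, 0, 0, -88, 0, 0, 0, 0]'

```text
t: 32.9
ee_pos: [0.6143, -0.0311, 0.0347]
ee_rot: [3.139, -0.0, 1.656]
wrist_force: [-1.3, -0.3, 7.1]
opening: 0.19
grasp_force: 59.6
```

apply_moves --motion '[0, 0, 40, 0, 0, 0, 0, 0, 0, 85, 0, 0, 0, 0, -89, 356, 90, 0, 0, 0.057, 0, -89, 356, 90, 0, 0, 0.057, 0, -89, 356, 90, 0, 0, 0.057, 0, -89, 356, 90, 0, 0, 0.057, 0, -89, 356, 90, 0, 0, 0.057, 0, -89, 356, 90, 0, 0, 0.057, 0, -89, 356, 90, 0, 0, 0.057, 0, -89, 356, 90, 0, 0, 0.057, 0]'

```text
t: 33.9
ee_pos: [0.5219, 0.3315, 0.1231]
ee_rot: [-3.141, -0.003, 1.72]
wrist_force: [-1.4, 0.4, -1.6]
opening: 0.193
grasp_force: 59.2
```

apply_moves --motion '[0, 0, 0, 0, 0, 0, 0, 0, 0, 0, 0, 0, 0, 0, 0, 0, 0, 0, 0, 0, 0, 0, 0, 0, 0, 0, 0, 0]'

```text
t: 34.3
ee_pos: [0.5251, 0.323, 0.1235]
ee_rot: [3.141, 0.0, 1.71]
wrist_force: [0.2, -0.1, -1.0]
opening: 0.192
grasp_force: 59.2
```

apply_moves --motion '[0, 0, -40, 0, 0, 0, 0, 0, 0, -75, 0, 0, 0, 0, 0, 0, -92, 0, 0, 0, 0, 0, 0, -98, 0, 0, 0, 0, 0, 0, -102, 0, 0, 0, 0, 0, 0, -102, 0, 0, 0, 0, 0, 0, -102, 0, 0, 0, 0]'

```text
t: 35.0
ee_pos: [0.525, 0.3236, 0.0228]
ee_rot: [3.141, -0.0, 1.711]
wrist_force: [-2.6, -2.9, 5.2]
opening: 0.192
grasp_force: 60.1
```

apply_moves --motion '[0, 0, 0, 0, 0, 0, 26, 0, 0, 0, 0, 0, 0, 28, 0, 0, 0, 0, 0, 0, 28, 0, 0, 30, 0, 0, 0, 28, 0, 0, 75, 0, 0, 0, 28, 0, 0, 100, 0, 0, 0, 40]'

```text
t: 35.6
ee_pos: [0.5253, 0.3247, 0.1237]
ee_rot: [3.14, -0.0, 1.712]
wrist_force: [0.1, 0.5, 0.5]
opening: 0.462
grasp_force: 0.0
```

apply_moves --motion '[-79, -506, 0, 0, 0, 0.8, 60, -79, -506, 0, 0, 0, 0.8, 60, -79, -506, 0, 0, 0, 0.8, 60, -79, -506, 0, 0, 0, 0.8, 60, -79, -506, 0, 0, 0, 0.8, 60, -79, -506, 0, 0, 0, 0.8, 60, -79, -506, 0, 0, 0, 0.8, 60, -79, -506, 0, 0, 0, 0.8, 60, -79, -506, 0, 0, 0, 0.8, 60, -79, -506, 0, 0, 0, 0.8, 60]'

```text
t: 36.6
ee_pos: [0.4469, -0.1713, 0.1213]
ee_rot: [3.141, 0.001, 2.513]
wrist_force: [1.1, -0.3, 0.0]
opening: 0.704
grasp_force: 0.0
```

```bash
python3 -c "
from h import *
C=look()
cv2.imwrite('pics/p7.png',cv2.resize(C['top']['img'][190:285,160:240,::-1],(400,475),interpolation=2))"
```

```text
tcp [ 0.4458 -0.1771  0.1217] yaw 2.501 t 36.7 F [0.  1.  0.6]
orange t [ 0.6905 -0.3471  0.0441] n14 carrier [ 701.9 -350. ] [89.1 64.5] 75.2|t [0.4589 0.3145 0.0389] n42 carrier [458.  322.8] [86.8 71.8] 8.8|s [0.459  0.3096 0.039 ] n39 
blue t [0.453  0.3618 0.0382] n48 carrier [453.9 354.6] [87.9 74.7] 9.1|s [0.4539 0.3583 0.0382] n43 
green t [0.5253 0.3243 0.038 ] n45 carrier [516.5 325.7] [73.9 79.1] 23.1|s [0.5254 0.3201 0.0384] n40 
white t [0.5196 0.3709 0.0377] n42 carrier [512.4 366.2] [77.6 72.9] 90.0|s [0.5193 0.3676 0.0387] n35 |s [ 0.5541 -0.3251  0.0389] n72 |s [ 0.5549 -0.3784  0.0388] n14 
red s [ 0.4456 -0.1841  0.0309] n111
```

View pics/p7.png

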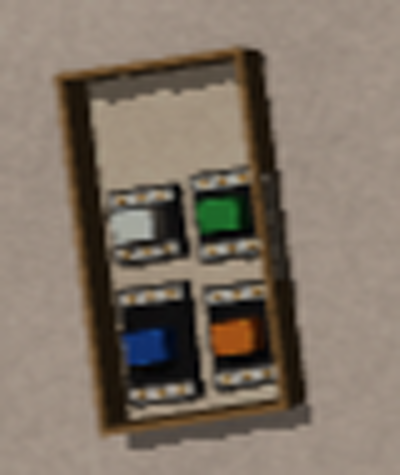

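The picture shows the four cards flat in the carton, two by two, in the lower part of the crop. The far (+x) end at the top is free for the pot.

apply_moves --motion '[-2, -12, 0, 0, 0, 0, 62, -2, -12, 0, 0, 0, 0, 62, -2, -12, -40, 0, 0, 0, 62, -2, -12, -80, 0, 0, 0, 62, -2, -12, -113, 0, 0, 0, 62, -2, -12, -113, 0, 0, 0, 62, -2, -12, -113, 0, 0, 0, 62]'

```text
t: 37.4
ee_pos: [0.4451, -0.1801, 0.0081]
ee_rot: [-3.141, -0.002, 2.514]
wrist_force: [-0.4, -0.2, 0.5]
opening: 0.726
grasp_force: 0.0
```

apply_moves --motion '[0, 0, 0, 0, 0, 0, 0, 0, 0, 0, 0, 0, 0, 0, 0, 0, 0, 0, 0, 0, 0, 0, 0, 0, 0, 0, 0, 0, 0, 0, 0, 0, 0, 0, 0]'

```text
t: 37.9
ee_pos: [0.4462, -0.1811, 0.01]
ee_rot: [3.14, 0.003, 2.513]
wrist_force: [-1.5, 1.5, 10.6]
opening: 0.397
grasp_force: 58.7
```

apply_moves --motion '[0, 0, 45, 0, 0, 0, 0, 0, 0, 90, 0, 0, 0, 0, 0, 0, 110, 0, 0, 0, 0, 137, 538, 110, 0, 0, 0.771, 0, 137, 538, 110, 0, 0, 0.771, 0, 137, 538, 110, 0, 0, 0.771, 0, 137, 538, 110, 0, 0, 0.771, 0, 137, 538, 110, 0, 0, 0.771, 0, 137, 538, 110, 0, 0, 0.771, 0, 137, 538, 110, 0, 0, 0.771, 0]'

```text
t: 38.9
ee_pos: [0.5319, 0.1603, 0.1197]
ee_rot: [3.141, 0.002, -2.998]
wrist_force: [1.0, -0.9, -1.5]
opening: 0.402
grasp_force: 60.1
```

apply_moves --motion '[51, 199, 0, 0, 0, 0, 0, 51, 199, 0, 0, 0, 0, 0, 51, 199, 0, 0, 0, 0, 0, 51, 199, 0, 0, 0, 0, 0, 51, 199, 0, 0, 0, 0, 0, 51, 199, 0, 0, 0, 0, 0, 51, 199, 0, 0, 0, 0, 0, 51, 199, 0, 0, 0, 0, 0]'

```text
t: 39.7
ee_pos: [0.5827, 0.3548, 0.1188]
ee_rot: [-3.141, 0.0, -3.002]
wrist_force: [-0.6, -0.4, -0.3]
opening: 0.398
grasp_force: 60.2
```

```bash
python3 -c "
from h import *
C=look()
cv2.imwrite('pics/p8.png',cv2.resize(C['scene']['img'][70:200,330:500,::-1],(680,520),interpolation=2))"
```

```text
tcp [0.5829 0.3552 0.1186] yaw -3.001 t 39.8 F [-0.4 -0.9 -0.4]
orange 
blue t [0.4524 0.3628 0.0378] n43 carrier [450.6 355.5] [81.5 73.7] 5.8|s [0.4537 0.3577 0.0383] n35 
green t [0.5258 0.3233 0.0384] n40 carrier [521.  331.6] [82.4 72. ] 8.7|s [0.5259 0.3198 0.0384] n36 
white s [ 0.5542 -0.3253  0.0392] n69 |s [ 0.5548 -0.3784  0.0387] n14 
red
```

View pics/p8.png

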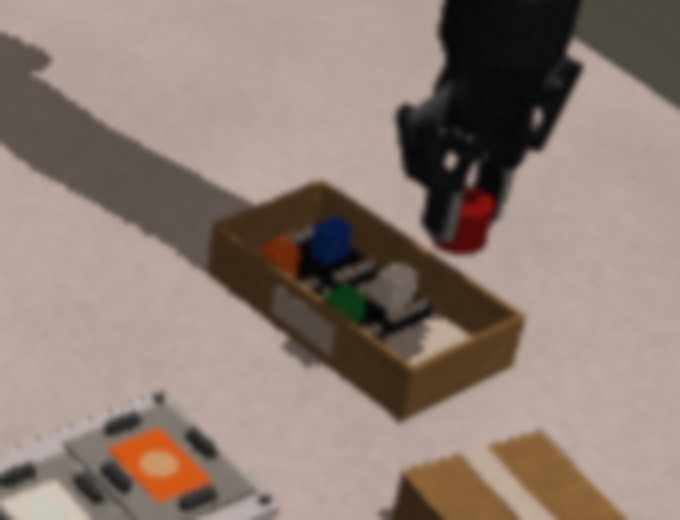

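apply_moves --motion '[0, 1, -45, 0, 0, 0, 0, 0, 1, -80, 0, 0, 0, 0, 0, 1, -97, 0, 0, 0, 0, 0, 1, -102, 0, 0, 0, 0, 0, 1, -105, 0, 0, 0, 0, 0, 1, -105, 0, 0, 0, 0]'

```text
t: 40.4
ee_pos: [0.5832, 0.3576, 0.0147]
ee_rot: [3.141, 0.001, -3.0]
wrist_force: [-0.7, 0.7, -0.2]
opening: 0.4
grasp_force: 60.5
```

apply_moves --motion '[0, 0, -1, 0, 0, 0, 0, 0, 0, -1, 0, 0, 0, 0, 0, 0, -1, 0, 0, 0, 42, 0, 0, -1, 0, 0, 0, 44, 0, 0, -1, 0, 0, 0, 44, 0, 0, 30, 0, 0, 0, 44, 0, 0, 75, 0, 0, 0, 44, 0, 0, 120, 0, 0, 0, 44, 0, -50, 150, 0, 0, 0, 44, 0, -80, 150, 0, 0, 0, 44]'

```text
t: 41.4
ee_pos: [0.5841, 0.2782, 0.1668]
ee_rot: [3.14, 0.006, -2.998]
wrist_force: [-0.1, 0.1, -1.1]
opening: 0.513
grasp_force: 0.0
```

apply_moves --motion '[-80, -250, 0, 0, 0, 0, 44, -80, -250, 0, 0, 0, 0, 44, -80, -250, 0, 0, 0, 0, 44, -80, -250, 0, 0, 0, 0, 44, -80, -250, 0, 0, 0, 0, 44, -80, -250, 0, 0, 0, 0, 44, -80, -250, 0, 0, 0, 0, 44]'

```text
t: 42.1
ee_pos: [0.5021, 0.0257, 0.1635]
ee_rot: [-3.141, 0.0, -3.004]
wrist_force: [-0.2, 0.0, -0.6]
opening: 0.516
grasp_force: 0.0
```

```bash
python3 -c "
from h import *
C=look()
a=cv2.resize(C['scene']['img'][70:200,330:500,::-1],(500,382),interpolation=2);b=cv2.resize(C['top']['img'][190:285,160:235,::-1],(300,380),interpolation=2)
cv2.imwrite('pics/p9.png',cv2.hconcat([a[:380],b]))"
```

```text
tcp [0.5034 0.0289 0.1632] yaw -2.999 t 42.2 F [0.3 0.1 0.1]
orange t [ 0.6922 -0.3468  0.0446] n30 carrier [ 703.2 -349.6] [89.5 66.3] 75.7|t [ 0.6816 -0.3808  0.0448] n14 carrier [ 696.8 -368.7] [59.  65.1] 76.8|t [0.4586 0.3144 0.0388] n43 carrier [458.  322.9] [86.9 71.9] 8.9|s [0.4591 0.3096 0.0389] n40 
blue t [0.4531 0.3615 0.038 ] n47 carrier [452.3 354.4] [84.1 76.2] 8.0|s [0.4532 0.359  0.0381] n40 
green t [0.5254 0.3237 0.0389] n42 carrier [517.  325.9] [74.4 78. ] 22.0|s [0.5253 0.3201 0.0385] n38 
white t [0.5194 0.3708 0.0386] n38 carrier [515.5 365.1] [78.9 78.2] 1.0|s [0.5199 0.3677 0.0383] n38 |s [ 0.5543 -0.3249  0.0391] n74 |s [ 0.5547 -0.3784  0.0386] n14 
red t [0.5838 0.36   0.0343] n107 |s [0.5815 0.3561 0.0349] n82
```

View pics/p9.png

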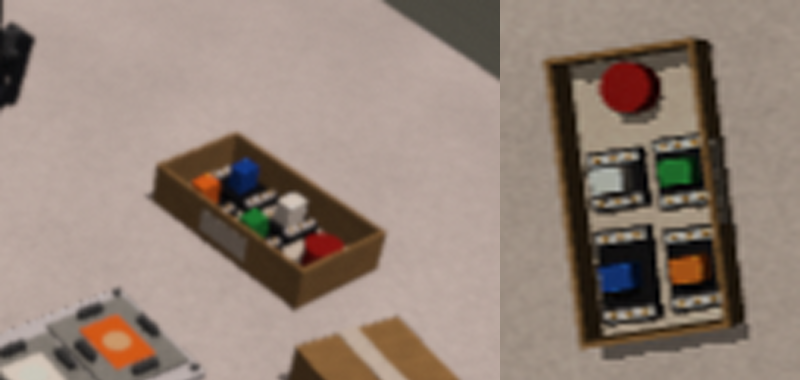

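All four cards lie flat in the carton with their tops at 38 mm. The pot stands upright at the far end with its top at 34 mm, and the arm is clear.

```bash
python3 -c "
from workcell import bot
print(bot.hand_in())"
```

```text
the job is handed in; nothing more can be done
None
```

The job is handed in: all four cards were placed on their stations (each within about 2 mm of its pad centre), the pedal was held at its stop for over 0.8 s, and the cards and pot are packed flat in the carton, with the pendant, small box and timber left alone.

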